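# Tin of fuses into the hidden hall drawer

### The arm

A 7-joint arm with a two-finger parallel gripper is mounted at the origin on the work surface. World frame = base frame: x ahead of the robot, y to its left, z up, the work surface at z = 0. Lengths are in m, angles in rad, forces in N, time in s.
With the tool pointing down it reaches from about 0.4 to 0.875 m from the base axis. Payload 19.3 kg.
Tool frame: the origin (TCP) lies midway between the tips of the shut fingers; the grasp point (between the pads) lies 19 mm behind it; z points along the fingers, y is the line along which they close (so a half turn about z gives the same grasp; the last joint's range is limited). The gripper opens to 85 mm and grips with 20 to 120 N. Pads are 22 mm wide; open, the fingers measure 114 mm over their backs; the gripper's body (76 mm by 85 mm) begins 54 mm behind the grasp point. The pads swing forward as they close: fully open they stand 13 mm farther back than shut.
Start: joints at [1.15, 0.521, -0.036, 1.599, 0.021, 1.021, -0.113], TCP at [0.215, -0.587, 0.231] pointing down, gripper open.
Joint ranges: [-2.91, 2.91], [-0.3, 2.13], [-1.5, 1.42], [0.17, 2.43], [-1.26, 4.41], [0.16, 1.93], [-2.52, 2.52]. Speed limits (rad/s): [1.89, 1.89, 2.39, 2.39, 3.01, 3.01, 3.01].

### API

Orientations are given as [roll, pitch, yaw] about the fixed x, y, z axes, in that order (R = Rz(yaw) Ry(pitch) Rx(roll)).
In Python, from workcell import * gives the robot as it stands. The module is installed in compiled form; this text tells all that it offers.
- The arm moves only by the tool play_rows, never from a script. Its argument "deltas" is a list of rows, each a list of 7 numbers: the shift along the tool's x, y, z in units of 500 mm (1.0 is 500 mm), then the turn, a rotation vector about the tool's x, y, z in units of 120 degrees (1.0 is 120 degrees), then the closure, from 0 (fully open) to 1 (shut). A call has 1 to 10 rows; each row is the pose to reach, as a shift and turn from the pose commanded when the call began, along the tool's axes at that moment; what a row does not reach only later rows make up. A row lasts 1/10 s, in which the tool goes at most 50 mm and 8.59 degrees, less where a joint would pass 70% of its speed; a pose out of reach is approached as far as the arm can. A call with a number of a shift or a turn outside -1 to 1 is refused whole. A call with a gripper value outside its range is refused whole. The fingers move at their own pace and stop on an object; "newtons" is the grip in N (left out, the last holds). Time passes only in rows, so rows that repeat a pose let the fingers close. It gives the time, the measured TCP pose, the force, the opening and the grip force at its end, in the units of the state.
- observe(): the state, without advancing time (a new reading comes with each control period).
- grab_frame(name): name is "scene" or "top" or "wrist"; returns the picture (480x640x3 uint8, red, green, blue); there is no depth.
- get_calibration(name): a dict with "fovy" (degrees; the focal length in pixels is half the picture's height over the tangent of half this angle, whatever the lens; pixels are square), "cx", "cy" (the principal point, pixels), "xyz" and "rotation" of the camera in the world. Camera axes: x right, y down, z forward; pixel columns grow to the right and rows downward; lengths in m; the calibration is good to about 2 mm. A picture is of the moment at which its call begins: read the wrist's pose just before it. get_calibration takes no time and is no camera call; for the wrist camera it gives the pose at the moment of the call.
- job_done(): hands the job in; it is judged then, once.
The state is a dict: "clock": time; "qpos": joint angles; "qd": joint speeds; "joint_efforts": joint torques, N m; "position": TCP position; "tool_rot": TCP orientation; "force": force on the tool from outside, world axes, zero at the start; "moment": the same for the moment, N m; "grip_width": finger opening in m; "finger_force": force on a finger pad.
Only numpy, scipy, OpenCV 4.12 (cv2) and the standard library are available. Lean on these libraries where they do the work, as an engineer would, in place of code of your own. Each camera call takes 0.05 s, during which the arm holds its last target. There are 200 camera calls.

### The job

Put the fuse tin away in the hall console's hidden drawer: press the steel button on the console so that the drawer springs out, lower the tin in without dropping it, so that it lies flat with its red lid up (it is standing on its side, so tip it over first), and push the drawer shut until it latches. Leave everything else where it stands.

Things in the scene. Friction and masses are not known exactly. Their poses are not given: they have to be found in the camera images.
- tin: Metal tin, 56 (x) x 84 (y) x 30 mm (z), 0.14 kg, origin at its centre, +z out through the red lid (the top 10 mm). At the start it stands on a long narrow side, 56 mm tall, on the left or right of the surface, lid facing the robot within 35 degrees. Pushed on the lid near the top it tips over its far lower edge and drops flat on its bottom, lid up, centre about 43 mm farther on.
- console: Low oak-coloured hall console with stainless lipping and no handle, fixed, 220 (x) x 280 (y) x 84 mm high. Origin at the centre of its underside, z up; it looks along its own -x, towards the robot. Its blank front is the face of the hidden drawer, which when shut lies at local x = -110 mm, 6 mm proud of the console's body (front edge at -104 mm).
- drawer (a joint): How far the drawer is out along the console's -x (m): 0 shut and latched, 0.145 fully out. Once released a spring drives it out by itself in about 1 s (4 N shut, 1 N out) and keeps it out. To shut it, push the face in until it stops at -0.002, 2 mm past its shut place: the catch snaps in over the last 15 mm (about 8 N in all) and holds it at 0.
- drawer_bay (a point): Point on the drawer's floor, 17 mm above the surface, in the middle of the part clear of the console when fully out; moves with the drawer; axes as the console's. Then the clear opening reaches 69 mm either way along x (drawer face in front, console front behind) and 103 mm either way along y. Drawer sides stand 38 mm above the floor, its face 53 mm.
- drawer_face (a point): Centre of the outer surface of the drawer's face (256 mm wide, 58 mm high, from 12 to 70 mm above the work surface); moves with the drawer.
- button_top (a point): Centre of the top of the round steel push button (24 mm across), 9 mm above the console's top, near its front left corner (22 mm behind its front edge, 118 mm to +y of the middle). Pressed straight down it gives 6 mm (2 N at first, 5 N fully down); the drawer is let go after 3 to 4 mm. It springs back.
- torch: Yellow and black plastic torch lying flat, 153 x 46 x 42 mm, along its x. Not to be disturbed.
- pump_bottle: Empty grey plastic pump bottle, 68 mm across, 194 mm tall, origin under its base. Not to be disturbed.
- lint_brush: Wooden lint brush, 215 x 60 x 21 mm, along its x. Not to be disturbed.
- glass_jar: Small glass jar with a steel twist cap, 58 mm across, 68 mm tall, standing on the console towards the back. Not to be disturbed.
- key_dish: Small blue ceramic dish, 110 mm across, 28 mm high, near the robot. Not to be disturbed.
- polish_tin: Round flat black and brass polish tin, 77 mm across, 22 mm high, near the robot. Not to be disturbed.
Things that resemble listed ones, but are neither listed nor needed, are in the scene too. What is shaped like the tin but purple is not meant.

How it is judged:
On the way, in this order (a step that is already met when the one before it is completed fails the run):
1. the hidden drawer has been released and stands out (value of joint drawer above 0.12 m), for 0.2 s.
2. the tin lies flat in the open drawer, red lid up, let go (value of joint drawer above 0.06 m and angle between tin's own z axis and vertical below 0.12 rad and z of tin in the frame of drawer_bay between 0.01 and 0.02 m and x of tin in the frame of drawer_bay between -0.0695 and 0.1135 m and y of tin in the frame of drawer_bay between -0.103 and 0.103 m and contact force between tin and the fingers below 0.2 N), for 0.2 s.
At the end, for the whole second after the job is handed in: The drawer is latched shut (within 4 mm of its shut place) and stays so, and the tin lies at rest flat on the drawer's floor, inside it, red lid up (within 7 degrees) (value of joint drawer below 0.004 m and angle between tin's own z axis and vertical below 0.12 rad and z of tin in the frame of drawer_bay between 0.01 and 0.02 m and x of tin in the frame of drawer_bay between -0.0695 and 0.1135 m and y of tin in the frame of drawer_bay between -0.103 and 0.103 m and linear speed of tin below 0.02 m/s); the robot touches nothing.
It fails at once if the tin is dropped into the drawer (falls into it faster than 0.6 m/s, a drop of about 20 mm) (linear speed of tin above 0.6 m/s and z of tin in the frame of drawer_bay below 0.06 m and x of tin in the frame of drawer_bay between -0.0695 and 0.1135 m and y of tin in the frame of drawer_bay between -0.103 and 0.103 m).
It fails at once if one of the other things is moved by more than 25 mm or knocked over (distance of any of torch, pump_bottle, lint_brush, glass_jar, key_dish, polish_tin from where it was at the start of the episode above 0.025 m or angle between any of pump_bottle, glass_jar's own z axis and vertical above 0.5 rad).
It also fails if it takes over 70 s, if anything falls off the work surface, if the arm or the gripper's body presses on something with over 40 N, if the wrist force passes 120 N, or if a joint passes its speed limit or range.

## Working session

There is one attempt and no reset: what is moved stays moved. The work goes in short steps, Python scripts to look and compute and a tool call to move; the robot and the scene stay as the last step left them, time stands still between calls to the robot, and variables do not carry over. Pictures are saved under pics/ and viewed, at most 10 in all, crops included, and the job is handed in when it is done.

Besides the shell and the picture viewer there is one more tool, called after "Request:" by a JSON object that holds its "api" and its "payload". play_rows: Moves the arm, as the interface text tells. Its arguments: {"type":"object","properties":{"deltas":{"type":"array"},"newtons":{"type":"number"}},"required":["deltas"]}

```bash
mkdir -p pics
python3 - <<'E'
from workcell import *
import cv2
s=observe(); print({k:s[k] for k in('clock','position','tool_rot','grip_width')})
for n in("scene","top"):
    c=get_calibration(n);print(n,c)
    cv2.imwrite(f'pics/{n}0.png',grab_frame(n)[:,:,::-1])
E
```

```text
{'clock': 0.0, 'position': array([ 0.2146131 , -0.58665851,  0.23073777]), 'tool_rot': array([-3.14049177e+00,  1.09091341e-04,  3.50769491e-01]), 'grip_width': 0.08567661128312597}
scene {'fovy': 55.55972034736871, 'cx': 308.9061064926155, 'cy': 241.85703342207518, 'xyz': array([ 1.15652679, -0.47851678,  0.93558735]), 'rotation': array([-2.4037356 ,  0.0153626 ,  0.91062496])}
top {'fovy': 51.32191822092911, 'cx': 314.6568474370643, 'cy': 238.28505663113452, 'xyz': array([ 0.3402915 , -0.01772002,  1.20485859]), 'rotation': array([-2.97276933,  0.03052023, -1.57112807])}
```

View pics/top0.png

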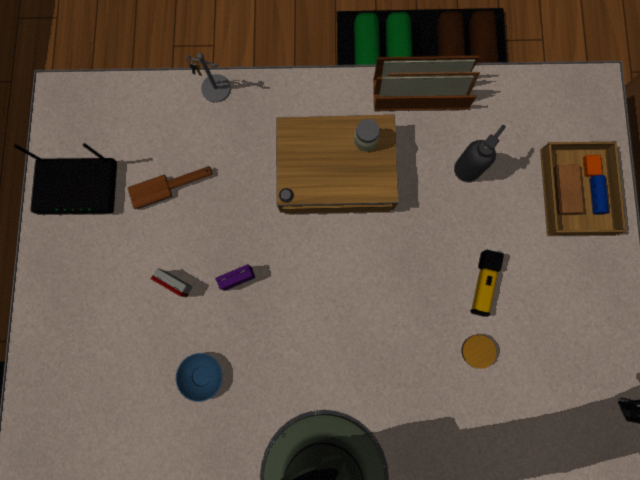

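View pics/scene0.png

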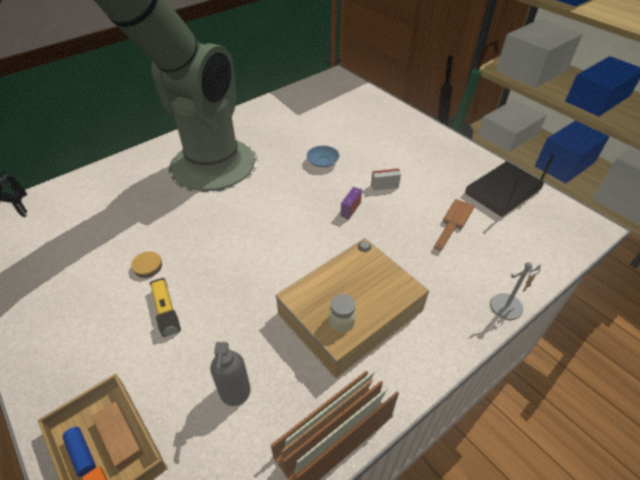

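Top view: candidates for the tin are the grey box with a red face at (171,283), the purple box at (235,277) and the orange/red block in the tray at (593,165). I choose (171,283) and check it in a close crop. The button is at (286,195), and the console front corners are near (277,207) and (397,205).

```bash
cat > h.py <<'E'
import numpy as np, cv2
from scipy.spatial.transform import Rotation as R
from workcell import *
def P(n,u,v,z,c=None):
    c=c or get_calibration(n); f=240/np.tan(np.radians(c['fovy']/2))
    Rm=R.from_euler('xyz',c['rotation']).as_matrix() if np.ndim(c['rotation'])==1 else c['rotation']
    d=Rm@np.array([(u-c['cx'])/f,(v-c['cy'])/f,1.]); o=np.array(c['xyz']); return o+d*(z-o[2])/d[2]
def px(n,p,c=None):
    c=c or get_calibration(n); f=240/np.tan(np.radians(c['fovy']/2))
    Rm=R.from_euler('xyz',c['rotation']).as_matrix()
    q=Rm.T@(np.array(p)-c['xyz']); return np.array([c['cx'],c['cy']])+f*q[:2]/q[2]
def to(p,rpy):
    "deltas in move units from the current commanded(~measured) pose to target"
    s=observe(); R0=R.from_euler('xyz',s['tool_rot']); t=R.from_euler('xyz',rpy)
    return np.round(np.r_[R0.inv().apply(np.array(p)-s['position'])/.5, (R0.inv()*t).as_rotvec()/np.radians(120)],4)
E
python3 - <<'E'
from h import *
im=cv2.imread('pics/top0.png')
a=cv2.resize(im[255:310,140:265],None,fx=6,fy=6,interpolation=cv2.INTER_CUBIC)
b=cv2.resize(im[105:220,265:410],None,fx=5,fy=5,interpolation=cv2.INTER_CUBIC)
a=a[:, :725]
out=np.zeros((600,750,3),np.uint8)
a=cv2.resize(im[255:305,140:265],None,fx=6,fy=6,interpolation=cv2.INTER_CUBIC); out[:300]=a
b=cv2.resize(im[180:220,265:410],None,fx=5,fy=5,interpolation=cv2.INTER_CUBIC); out[310:510,:725]=b
cv2.imwrite('pics/crop1.png',out)
for n,u,v,z in [("top",286,194,.093),("top",277,207,.084),("top",397,205,.084),("top",276,117,.084),("top",396,116,.084),("top",171,282,.056),("top",235,277,.056),("top",200,376,0.028),("scene",364,244,.093),("scene",386,173,.056)]: print(n,u,v,P(n,u,v,z).round(4))
E
```

```text
top 286 194 [0.6335 0.082  0.093 ]
top 277 207 [0.6051 0.1033 0.084 ]
top 397 205 [ 0.6078 -0.1724  0.084 ]
top 276 117 [0.8249 0.1084 0.084 ]
top 396 116 [ 0.8236 -0.176   0.084 ]
top 171 282 [0.4352 0.3508 0.056 ]
top 235 277 [0.4463 0.2018 0.056 ]
top 200 376 [0.2212 0.282  0.028 ]
scene 364 244 [0.6345 0.0836 0.093 ]
scene 386 173 [0.44   0.3547 0.056 ]
```

View pics/crop1.png

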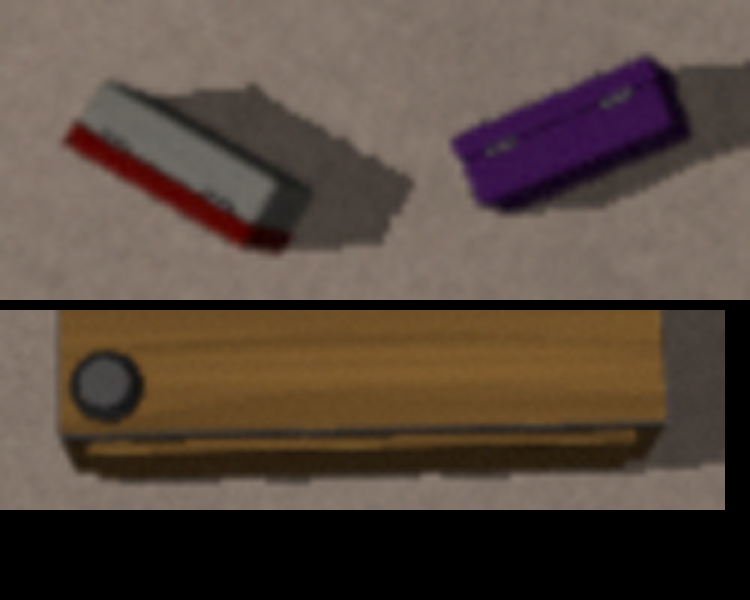

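Crop: the tin at (171,283) has a light grey body with a red lid facing the robot, so the choice is confirmed. The purple box is the decoy. Next I work out the geometry.

Run:
```python
from h import *
c=get_calibration('top')
q=lambda u,v,z:P('top',u,v,z,c)
t=lambda x,y,z:q(140+x/6-.4,255+y/6-.4,z)
A=[t(67,138,.056),t(110,82,.056),t(278,183,.056),t(240,237,.056)]
for a in A: print(a.round(4))
L=A[3]-A[0]; L2=A[2]-A[1]; print('len',np.linalg.norm(L),np.linalg.norm(L2),'wid',np.linalg.norm(A[1]-A[0]),np.linalg.norm(A[2]-A[3]))
d=(L+L2)/2; n=np.array([-d[1],d[0]]); n/=np.linalg.norm(n); n=n if n[0]>0 else -n
print('centre',np.mean(A,0),'push dir',n,np.degrees(np.arctan2(n[1],n[0])))
FL=q(276.7,204.5,.084);FR=q(397.2,202.3,.084);BL=q(276,116.6,.084);BR=q(395.6,115.6,.084)
for a in(FL,FR,BL,BR):print(a.round(4))
yw=np.arctan2(-(FL-FR)[0],(FL-FR)[1]);yb=np.arctan2(-(BL-BR)[0],(BL-BR)[1]);print('yaw',np.degrees([yw,yb]))
ctr=(FL+FR)/2; print('front mid',ctr, 'width',np.linalg.norm(FL-FR))
print('button',q(285.2,194,.093))
print(to([0.633,.083,.2],[-np.pi,0,.0]))
```

```text
[0.4455 0.3988 0.056 ]
[0.4673 0.3831 0.056 ]
[0.4279 0.3155 0.056 ]
[0.4072 0.3294 0.056 ]
len 0.07929904239556684 0.07820797473897806 wid 0.026814830697235663 0.024919288147680737
centre [0.4369764 0.3566928 0.056    ] push dir [ 0.86967278 -0.49362866] -29.579363248247947
[0.6111 0.1041 0.084 ]
[ 0.6141 -0.173   0.084 ]
[0.8259 0.1085 0.084 ]
[ 0.8246 -0.1751  0.084 ]
yaw [ 0.6305826  -0.26868599]
front mid [ 0.61258874 -0.03444865  0.084     ] width 0.2771142135555274
button [0.63350158 0.08384398 0.093     ]
[ 1.2459e+00 -9.7030e-01  6.2500e-02 -5.0000e-04  1.0000e-04  1.6750e-01]
```

Request:
{"api": "play_rows", "payload": {"deltas": [[0.65,-0.5,0,0,0,0.0838,1],[0.65,-0.5,0,0,0,0.0838,1],[0.65,-0.5,0,0,0,0.0838,1],[0.65,-0.5,0,0,0,0.0838,1],[0.65,-0.5,0,0,0,0.0838,1],[0.65,-0.5,0,0,0,0.0838,1],[0.65,-0.5,0,0,0,0.0838,1],[0.65,-0.5,0,0,0,0.0838,1],[0.65,-0.5,0,0,0,0.0838,1]]}}

```text
clock: 1.0
position: [0.4367, -0.2354, 0.2313]
tool_rot: [-3.14, -0.001, 0.182]
force: [-0.9, -0.9, -0.1]
grip_width: 0.0001
finger_force: 0.0
```

Run:
```python
from h import *
s=observe();print(s['clock'],s['position'],s['tool_rot'],s['force'],s['grip_width'],to([0.6335,.084,.13],[-np.pi,0,.0]))
```

```text
1.0 [ 0.43669366 -0.23544382  0.23128358] [-3.14022241e+00 -1.08463860e-03  1.81703698e-01] [-0.93495741 -0.8521821  -0.0687886 ] 9.64656404187967e-05 [ 5.024e-01 -5.570e-01  2.039e-01 -7.000e-04 -5.000e-04  8.680e-02]
```

Request:
{"api": "play_rows", "payload": {"deltas": [[0.5,-0.557,0,0,0,0.087,1],[0.5,-0.557,0,0,0,0.087,1],[0.5,-0.557,0,0,0,0.087,1],[0.5,-0.557,0.05,0,0,0.087,1],[0.5,-0.557,0.1,0,0,0.087,1],[0.5,-0.557,0.15,0,0,0.087,1],[0.502,-0.557,0.2,0,0,0.087,1],[0.502,-0.557,0.2,0,0,0.087,1],[0.502,-0.557,0.2,0,0,0.087,1],[0.502,-0.557,0.2,0,0,0.087,1]]}}

```text
clock: 2.0
position: [0.6321, 0.0786, 0.1296]
tool_rot: [3.141, 0.003, -0.005]
force: [-1.4, -0.9, -0.2]
grip_width: 0.0002
finger_force: 0.0
```

Run:
```python
from h import *
s=observe();print(s['clock'],s['position'],s['tool_rot'],s['force'],s['grip_width'],to([0.6335,.084,.093],[-np.pi,0,.0]))
```

```text
2.0 [0.63206662 0.07861054 0.12959772] [ 3.14142972e+00  2.68614945e-03 -4.98312861e-03] [-1.36347721 -0.87788067 -0.17438852] 0.00021873127000657353 [ 0.003  -0.0108  0.0732  0.0001  0.0013 -0.0024]
```

Request:
{"api": "play_rows", "payload": {"deltas": [[0,0,0.06,0,0,0,1],[0,0,0.075,0,0,0,1],[0,0,0.083,0,0,0,1],[0,0,0.083,0,0,0,1],[0,0,0.083,0,0,0,1]]}}

```text
clock: 2.5
position: [0.6331, 0.077, 0.0911]
tool_rot: [3.142, -0.001, -0.008]
force: [-2.1, -1.4, 3.1]
grip_width: -0.0001
finger_force: 1.4
```

Run:
```python
from h import *
s=observe();print(s['clock'],s['position'],s['tool_rot'],s['force'])
```

```text
2.5 [0.63311703 0.0769505  0.091069  ] [ 3.14150294e+00 -1.25582111e-03 -7.62124699e-03] [-2.13091814 -1.40158097  3.11360751]
```

Request:
{"api": "play_rows", "payload": {"deltas": [[0,0,0.005,0,0,0,1],[0,0,0.008,0,0,0,1],[0,0,0.008,0,0,0,1]]}}

```text
clock: 2.8
position: [0.6333, 0.0772, 0.0869]
tool_rot: [3.141, -0.002, -0.007]
force: [-2.8, -4.2, 14.0]
grip_width: 0.0004
finger_force: 7.0
```

Request:
{"api": "play_rows", "payload": {"deltas": [[0,0,-0.2,0,0,0,1],[0,0,-0.2,0,0,0,1],[0,0,-0.2,0,0,0,1],[0,0,-0.2,0,0,0,1]]}}

```text
clock: 3.2
position: [0.6332, 0.0778, 0.187]
tool_rot: [-3.141, -0.002, -0.007]
force: [-0.4, 0.4, -1.2]
grip_width: -0.0002
finger_force: 0.0
```

Run:
```python
from h import *
im=grab_frame('top')[:,:,::-1]; cv2.imwrite('pics/top1.png',im)
y=np.radians(-29.6); d=np.array([np.cos(y),np.sin(y)]); c=np.array([.4375,.3565])
p=c-d*.08
for tp in ([*p,.17],[*p,.045]): print(to(tp,[-np.pi,0,y]))
```

```text
[-5.334e-01 -6.331e-01  3.150e-02 -1.000e-04 -0.000e+00  2.434e-01]
[-5.334e-01 -6.331e-01  2.815e-01 -1.000e-04 -0.000e+00  2.434e-01]
```

View pics/top1.png

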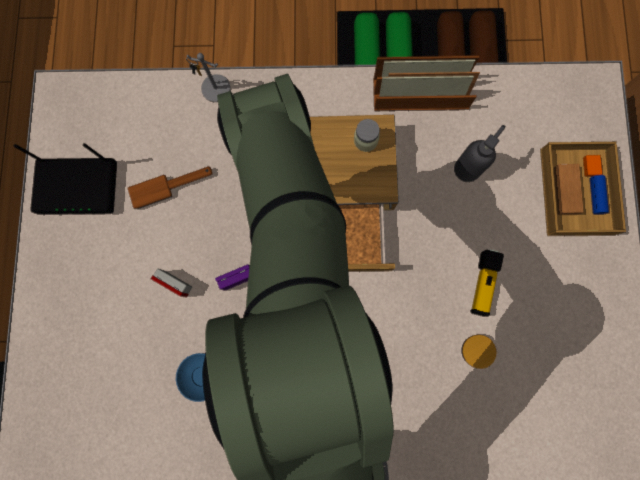

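The drawer stands out (its face is at row ~268), and the tin at (171,283) hasn't moved. I go to a point in front of the tin.

Request:
{"api": "play_rows", "payload": {"deltas": [[-0.533,-0.633,0,0,0,0.243,1],[-0.533,-0.633,0,0,0,0.243,1],[-0.533,-0.633,0,0,0,0.243,1],[-0.533,-0.633,0,0,0,0.243,1],[-0.533,-0.633,0,0,0,0.243,1],[-0.533,-0.633,0,0,0,0.243,1],[-0.533,-0.633,0,0,0,0.243,1],[-0.533,-0.633,0,0,0,0.243,1],[-0.533,-0.633,0,0,0,0.243,1],[-0.533,-0.633,0,0,0,0.243,1]]}}

```text
clock: 4.25
position: [0.3962, 0.3617, 0.1832]
tool_rot: [3.138, 0.0, -0.517]
force: [0.7, 0.4, -0.0]
grip_width: 0.0004
finger_force: 0.0
```

Run:
```python
from h import *
y=np.radians(-29.6); d=np.array([np.cos(y),np.sin(y)]); c=np.array([.4375,.3565])
s=observe();print(s['clock'],s['position'],s['tool_rot'])
p=c-d*.08
print(to([*p,.047],[-np.pi,0,y]))
im=grab_frame('wrist')[:,:,::-1]; cv2.imwrite('pics/w0.png',im)
c=get_calibration('wrist');print(c)
```

```text
4.25 [0.39622348 0.36166316 0.18322539] [ 3.13798301e+00  2.20844126e-04 -5.16753501e-01]
[-8.310e-02 -3.280e-02  2.724e-01  1.700e-03  1.000e-04 -1.000e-04]
{'fovy': 61.871129920069706, 'cx': 318.40999787451045, 'cy': 238.69607942047776, 'xyz': array([0.45543835, 0.33411704, 0.32528826]), 'rotation': array([ 2.84301932, -0.00363643, -2.07644568])}
```

Request:
{"api": "play_rows", "payload": {"deltas": [[-0.083,-0.033,0,0.0017,0,0,1],[-0.083,-0.033,0.05,0.0017,0,0,1],[-0.083,-0.033,0.15,0.0017,0,0,1],[-0.083,-0.033,0.23,0.0017,0,0,1],[-0.083,-0.033,0.272,0.0017,0,0,1],[-0.083,-0.033,0.272,0.0017,0,0,1],[-0.083,-0.033,0.272,0.0017,0,0,1]]}}

```text
clock: 5.0
position: [0.3695, 0.3953, 0.0481]
tool_rot: [-3.141, 0.0, -0.517]
force: [-0.2, 0.1, -0.1]
grip_width: -0.0
finger_force: 0.0
```

Run:
```python
from h import *
s=observe();print(s['clock'],s['position'],s['tool_rot'])
y=np.radians(-29.6); d=np.array([np.cos(y),np.sin(y)]); c=np.array([.4375,.3565])
for k in(-.03,-.01,.015):print(to([*(c+d*k),.047],[-np.pi,0,y]))
```

```text
5.0 [0.36949322 0.39526237 0.04808881] [-3.14143249e+00  3.61770912e-04 -5.16916736e-01]
[ 0.0966  0.0002  0.0021 -0.0001  0.0002 -0.0001]
[ 1.366e-01  2.000e-04  2.100e-03 -1.000e-04  2.000e-04 -1.000e-04]
[ 1.866e-01  2.000e-04  2.100e-03 -1.000e-04  2.000e-04 -1.000e-04]
```

View pics/w0.png

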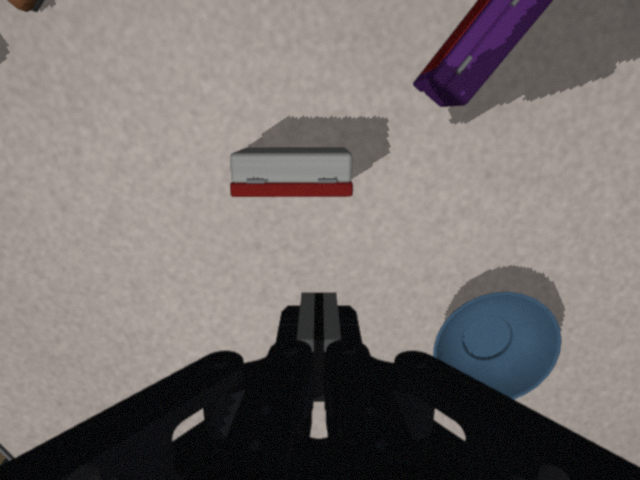

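Wrist view: the tin lies square to the fingers, its lid edge at row 188 and its middle at column 291. That agrees with the sideways correction just made. Now I push it over.

Request:
{"api": "play_rows", "payload": {"deltas": [[0.05,0,0,0,0,0,1],[0.09,0,0,0,0,0,1],[0.105,0,0,0,0,0,1],[0.12,0,0,0,0,0,1],[0.135,0,0,0,0,0,1],[0.15,0,0,0,0,0,1],[0.165,0,0,0,0,0,1],[0.175,0,0,0,0,0,1],[0.18,0,0,0,0,0,1],[0.18,0,0,0,0,0,1]]}}

```text
clock: 6.0
position: [0.4477, 0.3512, 0.048]
tool_rot: [-3.14, 0.001, -0.517]
force: [0.6, 0.3, -0.8]
grip_width: 0.0001
finger_force: 0.0
```

Request:
{"api": "play_rows", "payload": {"deltas": [[-0.1,0,-0.05,0,0,0,0],[-0.1,0,-0.15,0,0,0,0],[-0.1,0,-0.25,0,0,0,0],[-0.1,0,-0.25,0,0,0,0],[-0.1,0,-0.25,0,0,0,0]]}}

```text
clock: 6.5
position: [0.4038, 0.3768, 0.174]
tool_rot: [-3.138, 0.001, -0.515]
force: [0.0, 0.1, 0.2]
grip_width: 0.0722
finger_force: 0.0
```

Run:
```python
from h import *
s=observe();c=get_calibration('wrist');im=grab_frame('wrist')
print(s['clock'],s['position'],s['tool_rot'],s['force']);cv2.imwrite('pics/w1.png',im[:,:,::-1])
h=cv2.cvtColor(im,cv2.COLOR_RGB2HSV);m=(((h[...,0]<8)|(h[...,0]>172))&(h[...,1]>150)&(h[...,2]>50)).astype(np.uint8)
k,l,st,ce=cv2.connectedComponentsWithStats(m)
for i in range(1,k):
    if st[i,4]>400:
        pts=np.argwhere(l==i)[:,::-1].astype(np.float32); b=cv2.boxPoints(cv2.minAreaRect(pts))
        W=np.array([P('wrist',*p,.03,c) for p in b]); print(st[i],b.tolist(),W.round(4).tolist(),W.mean(0))
        print([np.linalg.norm(W[j]-W[j-1]).round(4) for j in range(4)])
```

```text
6.5 [0.40382871 0.37679252 0.17401166] [-3.13798824e+00  1.19905015e-03 -5.15237721e-01] [0.00401339 0.14653532 0.19914673]
[470   0  52  63 580] [[461.9451904296875, 55.47943115234375], [512.4561767578125, -6.91645622253418], [521.517822265625, 0.419158935546875], [471.0068359375, 62.81504821777344]] [[0.4551, 0.241, 0.03], [0.4727, 0.1989, 0.03], [0.466, 0.1954, 0.03], [0.4481, 0.2376, 0.03]] [0.46050057 0.21820633 0.03      ]
[np.float64(0.0078), np.float64(0.0456), np.float64(0.0075), np.float64(0.0458)]
[  256    62   124    85 10215] [[256.0, 62.0], [379.0, 62.0], [379.0, 146.0], [256.0, 146.0]] [[0.5185, 0.3608, 0.03], [0.4785, 0.2901, 0.03], [0.4302, 0.3147, 0.03], [0.4726, 0.3896, 0.03]] [0.47491647 0.33880492 0.03      ]
[np.float64(0.0542), np.float64(0.0812), np.float64(0.0542), np.float64(0.0861)]
```

View pics/w1.png

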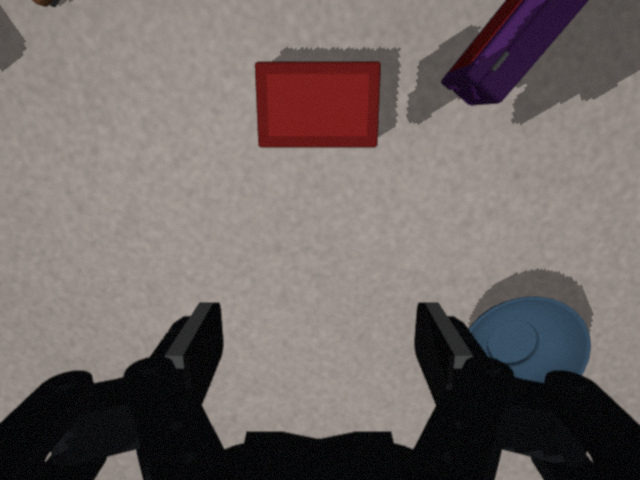

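Wrist view: the tin lies flat with its red lid up, its rectangle spanning columns 256–379 and rows 62–146. The lid centre is at (0.475, 0.339), within 1 mm of the expected spot. I turn 90° and grasp across the 56 mm.

Run:
```python
from h import *
s=observe();print(s['qpos'].round(3))
print(to([.475,.339,.11],[-np.pi,0,np.radians(60.4)]),to([.475,.339,.004],[-np.pi,0,np.radians(60.4)]))
```

```text
[-1.378  0.603  0.757  1.88  -0.536  0.872 -2.437]
[ 1.614e-01 -5.400e-03  1.254e-01 -1.100e-03 -1.000e-04 -7.495e-01] [ 1.617e-01 -5.100e-03  3.374e-01 -1.100e-03 -1.000e-04 -7.495e-01]
```

Request:
{"api": "play_rows", "payload": {"deltas": [[0.04,0,0.03,0,0,-0.07,0],[0.08,0,0.06,0,0,-0.14,0],[0.12,0,0.09,0,0,-0.21,0],[0.16,-0.005,0.12,0,0,-0.28,0],[0.161,-0.005,0.125,0,0,-0.35,0],[0.161,-0.005,0.125,0,0,-0.42,0],[0.161,-0.005,0.125,0,0,-0.49,0],[0.161,-0.005,0.125,0,0,-0.56,0],[0.161,-0.005,0.125,0,0,-0.63,0],[0.161,-0.005,0.125,0,0,-0.7,0]]}}

```text
clock: 7.55
position: [0.4745, 0.338, 0.1088]
tool_rot: [-3.139, 0.001, 0.956]
force: [-0.5, 0.3, -0.6]
grip_width: 0.0854
finger_force: 0.0
```

Run:
```python
from h import *
s=observe();print(s['qpos'].round(3),s['position'],s['tool_rot'],s['grip_width'])
print(to([.475,.339,.004],[-np.pi,0,np.radians(60.4)]))
```

```text
[-0.908  0.632  0.271  1.825 -0.245  0.719 -1.116] [0.47445894 0.33801004 0.10881907] [-3.13937969e+00  9.63071124e-04  9.55675981e-01] 0.0853748144614667
[ 2.400e-03  2.000e-04  2.096e-01 -1.100e-03  4.000e-04 -4.700e-02]
```

Request:
{"api": "play_rows", "payload": {"deltas": [[0.002,0,0.03,-0.001,0,-0.047,0],[0.002,0,0.09,-0.001,0,-0.047,0],[0.002,0,0.15,-0.001,0,-0.047,0],[0.002,0,0.19,-0.001,0,-0.047,0],[0.002,0,0.208,-0.001,0,-0.047,0],[0.002,0,0.208,-0.001,0,-0.047,0],[0.002,0,0.208,-0.001,0,-0.047,0]]}}

```text
clock: 8.25
position: [0.4759, 0.3395, 0.0068]
tool_rot: [3.141, -0.001, 1.048]
force: [0.9, 0.6, 0.5]
grip_width: 0.0857
finger_force: 0.0
```

Request:
{"api": "play_rows", "payload": {"deltas": [[0,0,0,0,0,0,0.5],[0,0,0,0,0,0,1],[0,0,0,0,0,0,1],[0,0,0,0,0,0,1],[0,0,0,0,0,0,1],[0,0,0,0,0,0,1]], "newtons": 40}}

```text
clock: 8.85
position: [0.4762, 0.3398, 0.0074]
tool_rot: [3.14, -0.003, 1.048]
force: [-1.2, -0.2, 7.9]
grip_width: 0.055
finger_force: 41.8
```

Run:
```python
from h import *
s=observe();print(s['qpos'].round(3),s['position'],s['tool_rot'],s['grip_width'],s['force'])
```

```text
[-0.851  0.788  0.187  1.85  -0.266  0.525 -1.01 ] [0.47619221 0.33983306 0.00744596] [ 3.14009254e+00 -2.56084514e-03  1.04835376e+00] 0.055045022854490255 [-1.2204881  -0.24432471  7.91628225]
```

Grasped at 55 mm opening. Lift and look at where the bay lies.

Request:
{"api": "play_rows", "payload": {"deltas": [[0,0,-0.03,0,0,0,1],[0,0,-0.1,0,0,0,1],[0,0,-0.2,0,0,0,1],[0,0,-0.3,0,0,0,1],[0,0,-0.3,0,0,0,1],[0,0,-0.3,0,0,0,1]]}}

```text
clock: 9.45
position: [0.4758, 0.3398, 0.1586]
tool_rot: [3.14, -0.004, 1.048]
force: [0.0, 0.1, -2.2]
grip_width: 0.0551
finger_force: 44.0
```

Run:
```python
from h import *
s=observe();print(s['position'],s['tool_rot'],s['grip_width'],s['force'])
print(to([.542,-.035,.157],[-np.pi,0,0.003]))
im=grab_frame('top')[:,:,::-1]; cv2.imwrite('pics/t2.png',cv2.resize(im[100:300,140:420],None,fx=2.8,fy=2.8,interpolation=cv2.INTER_CUBIC))
```

```text
[0.47584511 0.33983469 0.15855451] [ 3.1398159  -0.00423539  1.04838317] 0.05512983541689575 [ 0.04198209  0.10017255 -2.17809344]
[-5.837e-01  4.887e-01  1.500e-03 -3.000e-04 -2.300e-03  4.991e-01]
```

View pics/t2.png

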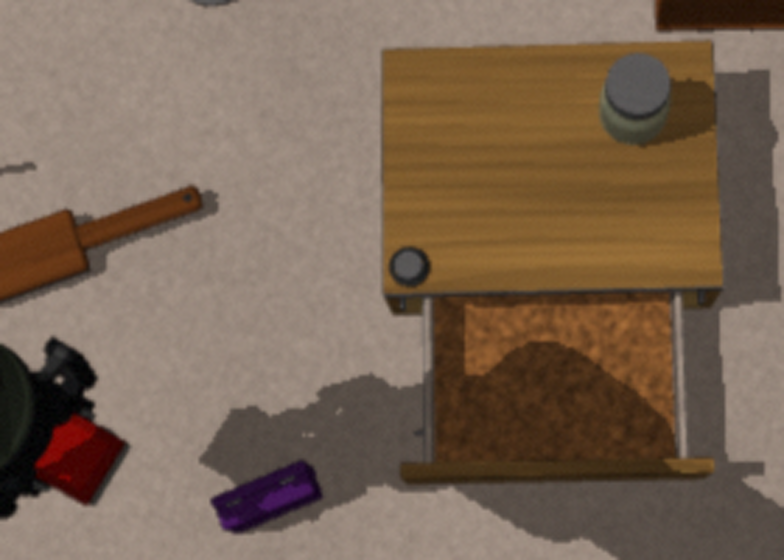

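The crop shows the open drawer at columns 430–680 and rows 295–465, empty and clear, with the tin held at (80,460). I carry the tin over.

Request:
{"api": "play_rows", "payload": {"deltas": [[-0.583,0.489,0,0,0,0.499,1],[-0.583,0.489,0,0,0,0.499,1],[-0.583,0.489,0,0,0,0.499,1],[-0.583,0.489,0,0,0,0.499,1],[-0.583,0.489,0,0,0,0.499,1],[-0.583,0.489,0,0,0,0.499,1],[-0.583,0.489,0,0,0,0.499,1],[-0.583,0.489,0,0,0,0.499,1],[-0.583,0.489,0,0,0,0.499,1],[-0.583,0.489,0,0,0,0.499,1]]}}

```text
clock: 10.5
position: [0.5413, -0.0358, 0.1555]
tool_rot: [-3.141, 0.0, 0.002]
force: [-0.0, 0.4, -2.3]
grip_width: 0.0551
finger_force: 43.9
```

Run:
```python
from h import *
s=observe();print(s['position'],s['tool_rot'],s['grip_width'],s['force'])
print('face outer top',P('top',140+555/2.8,100+478/2.8,.07),'bay L,R sides',P('top',140+432/2.8,100+380/2.8,.055),P('top',140+680/2.8,100+380/2.8,.055))
print(to([.542,-.035,.1],[-np.pi,0,0.003]))
```

```text
[ 0.541264   -0.03578003  0.15545109] [-3.14132125e+00  3.60077921e-04  1.73431214e-03] 0.05513603603278085 [-0.01862312  0.41369824 -2.2714669 ]
face outer top [ 0.45861971 -0.03677906  0.07      ] bay L,R sides [0.54275205 0.06503001 0.055     ] [ 0.54157567 -0.14154344  0.055     ]
[ 1.500e-03 -1.500e-03  1.109e-01 -1.000e-04  2.000e-04 -6.000e-04]
```

Request:
{"api": "play_rows", "payload": {"deltas": [[0,0,0.05,0,0,0,1],[0,0,0.1,0,0,0,1],[0,0,0.15,0,0,0,1],[0,0,0.19,0,0,0,1],[0,0,0.22,0,0,0,1],[0,0,0.24,0,0,0,1],[0,0,0.25,0,0,0,1],[0,0,0.257,0,0,0,1],[0,0,0.257,0,0,0,1],[0,0,0.257,0,0,0,1]]}}

```text
clock: 11.5
position: [0.5425, -0.0352, 0.0284]
tool_rot: [-3.141, -0.002, 0.003]
force: [-0.9, -1.1, -1.2]
grip_width: 0.0553
finger_force: 43.9
```

Run:
```python
from h import *
s=observe();print(s['position'],s['tool_rot'],s['grip_width'],s['force'])
```

```text
[ 0.54250425 -0.03517973  0.02839853] [-3.14096852e+00 -2.45624576e-03  3.02425657e-03] 0.05527773754120006 [-0.86498716 -1.11810474 -1.22744277]
```

Another 3 mm down until the force shows contact.

Request:
{"api": "play_rows", "payload": {"deltas": [[0,0,0.004,0,0,0,1],[0,0,0.007,0,0,0,1],[0,0,0.007,0,0,0,1]]}}

```text
clock: 11.8
position: [0.5424, -0.0351, 0.0245]
tool_rot: [-3.141, -0.002, 0.003]
force: [0.4, 0.4, -0.6]
grip_width: 0.0552
finger_force: 44.0
```

Run:
```python
from h import *
s=observe();print(s['position'],s['tool_rot'],s['grip_width'],s['force'])
```

```text
[ 0.54236397 -0.03509312  0.02451157] [-3.14090480e+00 -2.07815413e-03  3.11262131e-03] 0.0552262820063226 [ 0.42357949  0.37642685 -0.55950476]
```

Request:
{"api": "play_rows", "payload": {"deltas": [[0,0,0.001,0,0,0,0.3],[0,0,0.001,0,0,0,0.2],[0,0,0,0,0,0,0],[0,0,0,0,0,0,0],[0,0,0,0,0,0,0]]}}

```text
clock: 12.3
position: [0.5422, -0.0352, 0.0244]
tool_rot: [-3.141, -0.002, 0.003]
force: [1.3, 0.4, 0.8]
grip_width: 0.0853
finger_force: 0.0
```

Request:
{"api": "play_rows", "payload": {"deltas": [[0,0,-0.03,0,0,0,0],[0,0,-0.1,0,0,0,0],[0,0,-0.2,0,0,0,0],[0,0,-0.3,0,0,0,0],[0,0,-0.3,0,0,0,0]]}}

```text
clock: 12.8
position: [0.5443, -0.0359, 0.1808]
tool_rot: [-3.14, -0.01, 0.002]
force: [0.7, -0.5, -1.4]
grip_width: 0.0853
finger_force: 0.0
```

Run:
```python
from h import *
s=observe();print(s['clock'],s['position'],s['tool_rot'],s['force'],s['grip_width'])
c=get_calibration('wrist');im=grab_frame('wrist');cv2.imwrite('pics/w2.png',im[:,:,::-1])
h=cv2.cvtColor(im,cv2.COLOR_RGB2HSV);m=(((h[...,0]<5)|(h[...,0]>172))&(h[...,1]>170)&(h[...,2]>50)).astype(np.uint8)
k,l,st,ce=cv2.connectedComponentsWithStats(m);i=1+np.argmax(st[1:,4])
b=cv2.boxPoints(cv2.minAreaRect(np.argwhere(l==i)[:,::-1].astype(np.float32)));W=np.array([P('wrist',*p,.047,c) for p in b])
print(W.mean(0),[np.linalg.norm(W[j]-W[j-1]).round(4) for j in range(4)])
print(to([.415,-.035,.17],[-np.pi,0,0.003]),to([.415,-.035,.035],[-np.pi,0,0.003]))
```

```text
12.8 [ 0.54429758 -0.03585288  0.18083488] [-3.14019947e+00 -1.00099939e-02  2.24683883e-03] [ 0.71953619 -0.52116254 -1.43794512] 0.08530140313613567
[ 0.5403684  -0.03346429  0.047     ] [np.float64(0.0826), np.float64(0.0538), np.float64(0.0826), np.float64(0.0583)]
[-0.2566 -0.0012  0.0143 -0.0007 -0.0034  0.    ] [-0.2585 -0.0008  0.2842 -0.0007 -0.0034  0.    ]
```

View pics/w2.png

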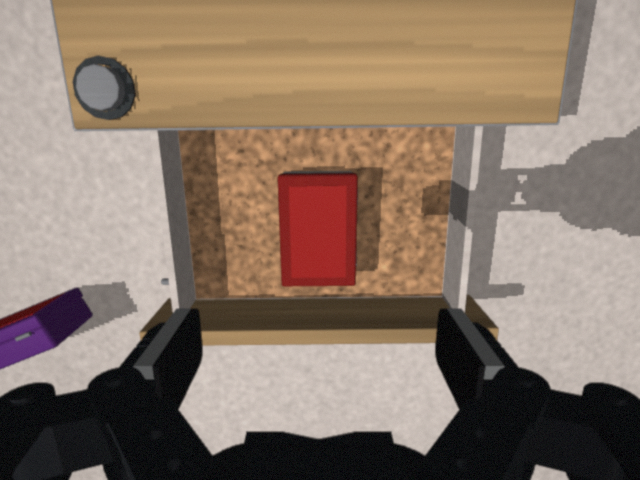

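The tin lies flat in the drawer, lid up (columns 280–357, rows 173–286), with clearance on all sides. I move in front of the face with the fingers shut.

Request:
{"api": "play_rows", "payload": {"deltas": [[-0.08,0,0,0,-0.003,0,1],[-0.16,0,0,0,-0.003,0,1],[-0.245,-0.001,0,0,-0.003,0,1],[-0.25,-0.001,0.0,0,-0.003,0,1],[-0.25,-0.001,0.05,0,-0.003,0,1],[-0.25,-0.001,0.13,0,-0.003,0,1],[-0.25,-0.001,0.21,0,-0.003,0,1],[-0.25,-0.001,0.28,0,-0.003,0,1],[-0.25,-0.001,0.28,0,-0.003,0,1],[-0.25,-0.001,0.28,0,-0.003,0,1]]}}

```text
clock: 13.85
position: [0.4168, -0.0356, 0.0346]
tool_rot: [-3.141, 0.006, 0.002]
force: [-0.2, -0.1, -0.2]
grip_width: 0.0001
finger_force: 0.0
```

Run:
```python
from h import *
s=observe();print(s['clock'],s['position'],s['tool_rot'],s['force'],s['grip_width'])
for x in(.448,.58,.595): print(to([x,-.035,.037],[-np.pi,0,0.003]))
```

```text
13.85 [ 0.41680216 -0.03558753  0.03462784] [-3.14115567e+00  6.08626078e-03  1.92178631e-03] [-0.18587776 -0.12452388 -0.21149885] 0.00014713379146720558
[ 0.0624 -0.0011 -0.0051 -0.0002  0.0029 -0.0005]
[ 3.264e-01 -6.000e-04 -6.700e-03 -2.000e-04  2.900e-03 -5.000e-04]
[ 3.564e-01 -5.000e-04 -6.900e-03 -2.000e-04  2.900e-03 -5.000e-04]
```

Request:
{"api": "play_rows", "payload": {"deltas": [[0.03,-0.001,-0.005,0,0.003,0,1],[0.055,-0.001,-0.005,0,0.003,0,1],[0.07,-0.001,-0.005,0,0.003,0,1],[0.085,-0.001,-0.005,0,0.003,0,1],[0.105,-0.001,-0.005,0,0.003,0,1],[0.13,-0.001,-0.005,0,0.003,0,1],[0.155,-0.001,-0.006,0,0.003,0,1],[0.18,-0.001,-0.006,0,0.003,0,1],[0.205,-0.001,-0.006,0,0.003,0,1],[0.23,-0.001,-0.006,0,0.003,0,1]]}}

```text
clock: 14.85
position: [0.5323, -0.0338, 0.0368]
tool_rot: [-3.141, -0.0, 0.003]
force: [-4.6, 1.9, 2.1]
grip_width: 0.0001
finger_force: 2.2
```

Request:
{"api": "play_rows", "payload": {"deltas": [[0.02,0,0,0,0,0,1],[0.04,0,0,0,0,0,1],[0.06,0,0,0,0,0,1],[0.08,0,0,0,0,0,1],[0.1,0,0,0,0,0,1],[0.1,0,0,0,0,0,1]]}}

```text
clock: 15.45
position: [0.5828, -0.0338, 0.0367]
tool_rot: [-3.141, -0.002, 0.004]
force: [-3.5, 1.4, 1.0]
grip_width: -0.0004
finger_force: 1.6
```

Run:
```python
from h import *
s=observe();print(s['clock'],s['position'],s['tool_rot'],s['force'],s['grip_width'])
```

```text
15.45 [ 0.58284401 -0.03379556  0.03667732] [-3.14110784e+00 -1.56091162e-03  3.64987261e-03] [-3.54992345  1.44964899  0.95187333] -0.0004332420568309948
```

Request:
{"api": "play_rows", "payload": {"deltas": [[0.01,0,0,0,0,0,1],[0.018,0,0,0,0,0,1],[0.024,0,0,0,0,0,1],[0.028,0,0,0,0,0,1],[0.028,0,0,0,0,0,1]]}}

```text
clock: 15.95
position: [0.5959, -0.0341, 0.0368]
tool_rot: [-3.141, -0.001, 0.003]
force: [-1.3, 1.4, -0.2]
grip_width: -0.0002
finger_force: 1.0
```

Request:
{"api": "play_rows", "payload": {"deltas": [[0.004,0,0,0,0,0,1],[0.007,0,0,0,0,0,1],[0.007,0,0,0,0,0,1]]}}

```text
clock: 16.25
position: [0.5995, -0.034, 0.0367]
tool_rot: [-3.141, -0.001, 0.003]
force: [-4.5, 1.8, 0.4]
grip_width: -0.0003
finger_force: 2.4
```

Request:
{"api": "play_rows", "payload": {"deltas": [[0.003,0,0,0,0,0,1],[0.005,0,0,0,0,0,1],[0.007,0,0,0,0,0,1],[0.007,0,0,0,0,0,1]]}}

```text
clock: 16.65
position: [0.5999, -0.034, 0.0366]
tool_rot: [-3.14, 0.005, 0.003]
force: [-26.9, 3.9, 19.7]
grip_width: 0.0003
finger_force: 13.5
```

At the stop (27 N). Back off, rise, and look.

Request:
{"api": "play_rows", "payload": {"deltas": [[-0.02,0,0,0,0,0,1],[-0.1,0,0,0,0,0,1],[-0.2,0,0,0,0,0,1],[-0.28,0,-0.05,0,0,0,1],[-0.32,0,-0.15,0,0,0,1],[-0.32,0,-0.25,0,0,0,1],[-0.32,0,-0.35,0,0,0,1],[-0.32,0,-0.4,0,0,0,1],[-0.32,0,-0.4,0,0,0,1]]}}

```text
clock: 17.55
position: [0.4449, -0.0347, 0.2401]
tool_rot: [-3.139, -0.009, 0.003]
force: [0.1, -0.5, -1.0]
grip_width: -0.0002
finger_force: 0.0
```

Run:
```python
from h import *
s=observe();print(s['clock'],s['position'],s['force'])
cv2.imwrite('pics/w3.png',np.vstack([cv2.resize(grab_frame(n)[:,:,::-1],(400,300)) for n in('wrist','scene')]))
```

```text
17.55 [ 0.44494929 -0.03467761  0.24005726] [ 0.12411765 -0.47713795 -1.03284582]
```

View pics/w3.png

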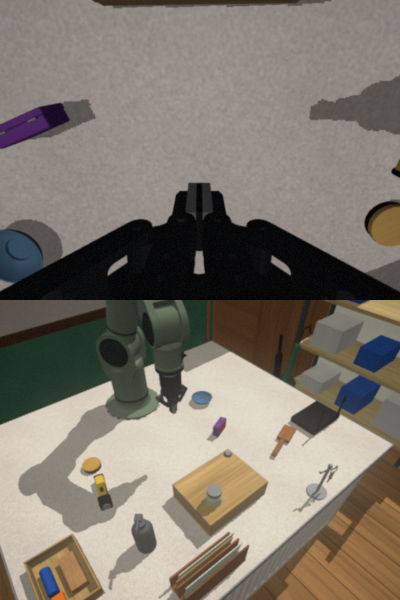

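The drawer is shut: its face is only just visible at the top edge of the wrist view, rows 0–5, and stayed there after I backed off. The other items stand where they were, and the arm touches nothing.

```bash
python3 -c "
from workcell import *
print(job_done())"
```

```text
the job is handed in; nothing more can be done
None
```

I pressed the button, tipped the tin over, lowered it flat with its red lid up into the drawer, pushed the drawer shut until it stayed closed, and handed the job in; the hand-in call returned no verdict.

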